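Close and scan a carton of paint tins

ROBOT

A 7-joint arm with a two-finger parallel gripper is mounted at the origin on the work surface. World frame = base frame: x ahead of the robot, y to its left, z up, the work surface at z = 0. Lengths are in m, angles in rad, forces in N, time in s.
With the tool pointing down it reaches from about 0.425 to 0.925 m from the base axis. Payload 6.8 kg.
Tool frame: the origin (TCP) lies midway between the tips of the shut fingers; the grasp point (between the pads) lies 19 mm behind it; x points along the fingers, y is the direction in which the jaws open and shut, and the axes are right-handed (so a half turn about x gives the same grasp; the last joint's range is limited). The gripper opens to 85 mm and grips with 20 to 120 N. Pads are 22 mm wide; open, the fingers measure 114 mm over their backs; the gripper's body (76 mm by 85 mm) begins 54 mm behind the grasp point. The pads swing forward as they close: fully open they stand 13 mm farther back than shut.
Start: joints at [1.215, 0.477, 0.022, 1.555, -0.011, 1.109, -0.083], TCP at [0.166, -0.654, 0.231] pointing down, gripper open.
Joint ranges: [-2.96, 2.96], [-0.34, 2.1], [-1.41, 1.46], [0.24, 2.44], [-1.37, 4.51], [0.17, 1.92], [-2.96, 2.96]. Speed limits (rad/s): [2.39, 2.39, 3.14, 3.14, 3.14, 3.14, 3.14].

INTERFACE

Orientations are given as a rotation vector (axis times angle).
In Python, from bench import r, viewer, nets gives the robot as it stands.
- The arm moves only by the shell command python3 -m pendant 'ROWS' [FORCE]. ROWS is JSON, one flat list of numbers, 5 for each row, row after row: the finger opening in mm, from 0 to 85.4, then the shift along the tool's x, y, z in mm, then the turn about the tool's x in rad. A call has 1 to 20 rows; each row shifts and turns the commanded pose from where the row before left it, along the tool's axes as they then stand; what a row does not reach is not made up. A row lasts 1/8 s, in which the tool goes at most 62.5 mm and 10.7 degrees, less where a joint would pass 70% of its speed; a pose out of reach is approached as far as the arm can. A call with a gripper value outside its range is refused whole. The fingers move at their own pace and stop on an object; FORCE is the grip in N (left out, the last holds). Time passes only in rows, so rows that do not move let the fingers close. It gives the time, the measured TCP pose, the force and the opening at its end, in the units of the state.
- r.get_obs(): the state, without advancing time (a new reading comes with each control period).
- viewer.grab_frame(name): name is "side" or "top"; returns (picture, depth): 420x560x3 uint8, red, green, blue; 420x560 float32, m along the optical axis (not along the pixel's ray), 0 where there is no reading.
- viewer.calibration(name): a dict with "mtx" (3x3 intrinsics, pixels), "world_to_cam" (4x4, takes a point from world to camera coordinates). Camera axes: x right, y up, looking along -z (the intrinsics and any distortion apply to the point x, -y, -z); pixel columns grow to the right and rows downward; lengths in m; the calibration is good to about 2 mm. A picture is of the moment at which its call begins. calibration takes no time and is no camera call.
- r.hand_in(): hands the job in, once; it reports no verdict.
Trained networks look in the newest picture that a camera, given by its name, has taken for a name from the list of things; names that differ only in an ending like _2 or _b are one class to them, and where a whole thing is asked for, a point or a joint stands for the part that bears it (a point fixed in the world has none). Each returns a list of dicts, best first, with "score" (0 to 1); they miss things now and then, are a little off and sometimes report something else, mostly with a low value. They report only what shows in the picture. A call takes as long as a camera call. They do not tell look-alikes from the thing itself.
- nets.look_for(name, camera): "location" ([x, y, z] in m, in world coordinates, good to about 4 mm: the middle of the surface that is visible of it).
- nets.silhouettes(name, camera): "mask" (420x560 bool, what is visible of it).
The state is a dict: "clock": time; "joints": joint angles; "qvel": joint speeds; "tau": joint torques, N m; "tcp_pos": TCP position; "orientation": TCP orientation; "contact_force": force on the tool from outside, world axes, zero at the start; "moment": the same for the moment, N m; "grip_width": finger opening in m.
Only numpy, scipy, OpenCV 4.12 (cv2) and the standard library are available. Lean on these libraries where they do the work, as an engineer would, in place of code of your own. Each camera call takes 0.05 s, during which the arm holds its last target. There are 200 camera calls.

TASK

Close the carton of paint tins for stock: fold the plain flap down flat first, then the labelled flap down flat over it. Then draw the scanner out of its cradle, turn it so that its window looks straight down, and hold it raised over the middle of the label, the window about 8 cm above it. Finish while still holding it there, still and touching nothing but the gripper; do not drop it, and leave the other things on the bench where they are.

Things in the scene. Friction and masses are not known exactly. Their poses are not given: they have to be found in the camera images.
- carton: Open cardboard carton of small paint tins, fixed. 180 mm along its x, 190 mm along its y, walls 100 mm tall; origin at the centre of its underside, z up. The narrow flaps at its x ends are already tucked in. Two wide top flaps hinge on the rims that run along its x: the plain one on the -y rim, the labelled one on the +y rim.
- plain_flap (a joint): Angle of the plain cardboard flap: 0 = folded flat over the box, 1.57 = standing upright, more = leaning outwards (limit 2.2). It is stiff (about 0.06 N m of crease friction) and stays where it is left. 176 mm wide along the carton's x, 100 mm deep, 4 mm thick.
- plain_hinge (a point): Middle of the plain flap's hinge line, in the carton's rim: carton frame (0, -95, 100) mm. Turns with the flap: its x lies along the hinge (carton x), its y points from the hinge to the free edge, its z is the normal of the outer face (the face that is on top when closed).
- plain_edge (a point): Middle of the plain flap's free edge, on its outer face, 100 mm from the hinge.
- label_flap (a joint): Angle of the labelled cardboard flap: 0 = folded flat on top of the plain flap, 1.57 = standing upright, more = leaning outwards (limit 2.2). Same stiff crease. 176 mm wide, 140 mm deep, 4 mm thick.
- label_hinge (a point): Middle of the labelled flap's hinge line: carton frame (0, 95, 105) mm. Turns with the flap: its x lies along the hinge (carton x), its -y points from the hinge to the free edge, its z is the normal of the outer face.
- label_edge (a point): Middle of the labelled flap's free edge, on its outer face, 140 mm from the hinge.
- label_centre (a point): Centre of the white label with black bars, 80 x 60 mm, on the labelled flap's outer face, 75 mm from the hinge; when the flap is closed it lies at carton frame (0, 20, 109) mm facing up. Its z is the label's normal.
- scanner: Loose yellow stick, black rubber ends: 180 mm long (z), 34 wide (y), 28 thick (x), 120 to 195 g, balanced at mid-length. Origin: centre of the red window in its nose end; z runs from window to tail (straight up when the window looks down). Starts in the cradle nose down, z rising at 45 degrees towards cradle +x. Grip it across its 34 mm width, 100 to 180 mm from the nose: free there.
- cradle: Grey sloping cradle, fixed, dark foot 150 x 100 mm; origin at the centre of the foot's underside, z up. A sleeve 48 mm wide closes round the scanner's first 55 mm with 2 to 3 mm play; a 16 mm wide rib supports its underside up to 100 mm from the nose. Seated scanner's origin: cradle frame (-70, 0, 50) mm. Pull it out along its own z (+x and up at 45 degrees).
- red_tin: Bystander: closed round paint tin, red band, 84 mm wide, 100 mm tall; origin at its underside.
- green_tin: Bystander: closed round paint tin, green band, 72 mm wide, 90 mm tall; origin at its underside.
- white_tin: Bystander: closed round paint tin, white band, 90 mm wide, 110 mm tall; origin at its underside.
- tape_roll: Bystander: blue roll of tape lying flat, 90 mm wide, 25 mm tall; origin at its underside.
- brush: Bystander: paint brush about 190 mm long lying flat, under 30 mm tall; origin at its underside.
- tin_lid: Bystander: loose tin lid lying flat, 84 mm wide, 7 mm tall; origin at its underside.
Things that resemble listed ones, but are neither listed nor needed, are in the scene too. What is meant by the scanner is not green, and is the smaller of those in its own colour.

How it is judged:
By the outcome, as a careful person would: the job done as asked, in the order asked, and still so for the second after the job is handed in, while the arm keeps its last pose, push and grip.
It also fails if it takes over 61 s, if anything falls off the work surface, if the arm or the gripper's body presses on something with over 40 N, if the wrist force passes 120 N, or if a joint passes its speed limit or range.

## Working session

There is one attempt and no reset: what is moved stays moved. The work goes in short steps, Python scripts to look and compute and a shell command to move; the robot and the scene stay as the last step left them, time stands still between calls to the robot, and variables do not carry over. Pictures are saved under pics/ and viewed, about 8 in all and at most 12, crops included, and the job is handed in when it is done.

```bash
ls; mkdir -p pics; cat > h.py <<'E'
import numpy as np, cv2
from bench import r, viewer, nets
from scipy.spatial.transform import Rotation as R
def cal(n):
    c=viewer.calibration(n); return np.array(c["mtx"]),np.array(c["world_to_cam"]),c
def cloud(n,d):
    K,T,c=cal(n); v,u=np.mgrid[0:420,0:560]
    x=(u-K[0,2])/K[0,0]*d; y=(v-K[1,2])/K[1,1]*d
    p=np.stack([x,-y,-d,np.ones_like(d)],-1)
    w=p@np.linalg.inv(T).T
    w=w[...,:3]; w[d==0]=np.nan; return w
def proj(n,p):
    K,T,c=cal(n); q=T@np.r_[p,1]; return K[0,0]*q[0]/-q[2]+K[0,2],K[1,1]*-q[1]/-q[2]+K[1,2]
E
python3 - <<'E'
from h import *
for n in("side","top"):
    im,d=viewer.grab_frame(n); cv2.imwrite(f"pics/{n}0.png",im[...,::-1]); np.save(f"{n}0.npy",d)
    print(viewer.calibration(n))
    for k in("carton","plain_flap","label_flap","label_centre","plain_edge","label_edge","scanner","cradle"):
        print(n,k,[(np.round(a["location"],3).tolist(),round(a["score"],2),[int(z) for z in proj(n,a["location"])]) for a in nets.look_for(k,n)])
print(r.get_obs())
E
```

```text
pics
{'mtx': array([[460.11150934,   0.        , 272.73141008],
       [  0.        , 460.11150934, 216.18800266],
       [  0.        ,   0.        ,   1.        ]]), 'world_to_cam': array([[-0.78508385, -0.61936089,  0.00595202,  0.47676177],
       [ 0.47913683, -0.6011941 ,  0.63952603, -0.36375605],
       [-0.3925191 ,  0.5049334 ,  0.7687464 , -0.848702  ],
       [ 0.        ,  0.        ,  0.        ,  1.        ]])}
side carton [([0.48, 0.205, 0.101], 0.91, [258, 319])]
side plain_flap [([0.51, 0.115, 0.154], 0.75, [275, 263]), ([0.455, 0.311, 0.19], 0.41, [227, 350])]
side label_flap [([0.449, 0.313, 0.185], 0.84, [229, 354])]
side label_centre [([0.453, 0.317, 0.193], 0.58, [225, 353])]
side plain_edge [([0.511, 0.114, 0.152], 0.73, [276, 263])]
side label_edge [([0.449, 0.313, 0.189], 0.74, [229, 353]), ([0.667, -0.006, 0.016], 0.32, [254, 228])]
side scanner [([0.549, -0.176, 0.141], 0.9, [341, 174]), ([0.237, -0.25, 0.041], 0.78, [470, 248]), ([0.754, -0.383, 0.03], 0.68, [315, 129])]
side cradle [([0.504, -0.186, 0.017], 0.83, [352, 216])]
{'mtx': array([[403.10553863
[... 1113 characters left out ...]
])]
{'clock': 0.9, 'joints': array([ 1.21488241,  0.47697648,  0.02238812,  1.55538594, -0.01148223,
        1.10932233, -0.08308641]), 'qvel': array([-6.28428563e-04,  4.10143692e-05, -4.60950037e-04, -2.17231114e-04,
        1.46177279e-03,  3.59372483e-04,  4.27498968e-04]), 'tau': array([ 2.73934784e-04, -5.96307564e+01,  1.60677105e+00, -2.81546956e+01,
        1.25761263e-02,  1.50090222e-03,  8.20997712e-06]), 'tcp_pos': array([ 0.1655809 , -0.65439468,  0.23132941]), 'orientation': array([ 2.0895962 ,  0.26022236, -2.08957285]), 'contact_force': array([ 0.40355165, -0.84727266, -0.50683396]), 'moment': array([ 0.01844505,  0.03763793, -0.02503599]), 'grip_width': 0.08540017207446453}
```

```bash
python3 -c "
import cv2,numpy as np
a=cv2.imread('pics/side0.png');b=cv2.imread('pics/top0.png')
print(a.shape)"
```

```text
(420, 560, 3)
```

View pics/side0.png

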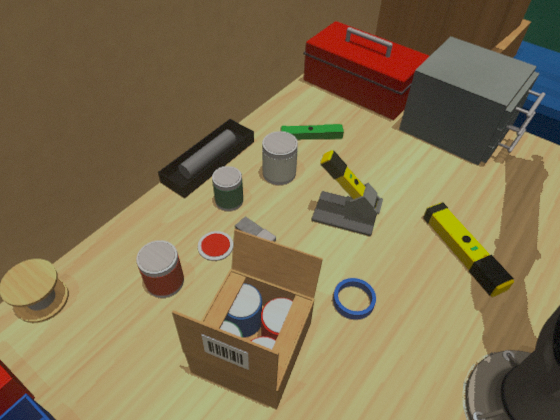

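View pics/top0.png

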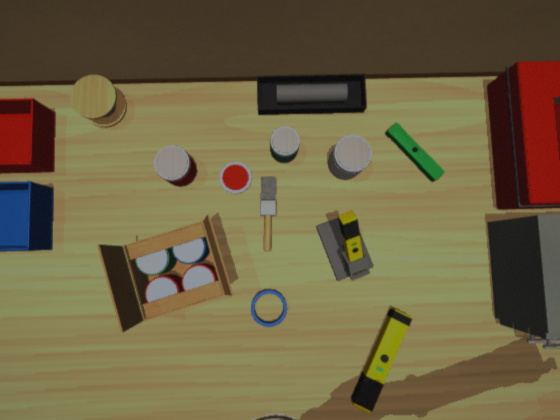

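The side view shows three scanner-like sticks:
- yellow in the cradle: side (350,178), top (352,236)
- larger yellow lying on the bench: side (468,248), top (382,358)
- green: side (312,132), top (415,152)

I choose the smaller yellow one in the cradle. The plain flap is at top (216,257), and the labelled flap, with its barcode, is at top (118,285). Next I'll fit the poses and crop the scanner.

```bash
python3 - <<'E'
from h import *
W={n:None for n in("side","top")}
for n in W:
    im,d=viewer.grab_frame(n); W[n]=cloud(n,d)
    if n=="side": cv2.imwrite("pics/crop_scan.png",cv2.resize(im[130:250,290:420,::-1],None,fx=5,fy=5,interpolation=cv2.INTER_CUBIC)[:600])
    for k in("plain_flap","label_flap","cradle","scanner"):
        for a in nets.silhouettes(k,n)[:3]:
            m=cv2.erode(a["mask"].astype(np.uint8),np.ones((3,3)))>0
            p=W[n][m]; p=p[~np.isnan(p[:,0])]
            if len(p)<20: continue
            c=np.median(p,0); q=p[np.linalg.norm(p-c,axis=1)<.15]
            for _ in range(3):
                c=q.mean(0); u,s,vt=np.linalg.svd(q-c,full_matrices=False)
                q=q[abs((q-c)@vt[2])<max(.003,2*np.std((q-c)@vt[2]))] if 'flap' in k else q
            print(n,k,round(a["score"],2),len(q),"c",c.round(3),"n",vt[2].round(3),"main",vt[0].round(3),"sd",(s/np.sqrt(len(q))).round(4),"min",q.min(0).round(3),"max",q.max(0).round(3))
            if 'flap' in k and len(q)>50:
                # horizontal outline: top 8% by z
                t=q[q[:,2]>np.percentile(q[:,2],97)]; print("   edge mean",t.mean(0).round(3))
            if k=="cradle":
                f=p[(p[:,2]<.05)]; print("   rect",cv2.minAreaRect((f[:,:2]*1000).astype(np.float32)), np.median(f[:,2]))
# rim points of carton
w=W["top"]; m=(abs(w[...,2]-.1)<.006)&(abs(w[...,0]-.48)<.16)&(abs(w[...,1]-.21)<.16)
p=w[m]; print("rim",len(p),cv2.minAreaRect((p[:,:2]*1000).astype(np.float32)))
E
```

```text
side plain_flap 0.83 3221 c [0.513 0.114 0.15 ] n [ 0.263 -0.929 -0.261] main [-0.962 -0.271 -0.005] sd [0.0491 0.0277 0.0011] min [0.43  0.082 0.1  ] max [0.6   0.15  0.197]
   edge mean [0.522 0.105 0.194]
side label_flap 0.78 3540 c [0.456 0.311 0.184] n [ 0.272 -0.961 -0.039] main [-0.962 -0.273  0.005] sd [0.05   0.0392 0.0006] min [0.375 0.285 0.106] max [0.542 0.337 0.247]
   edge mean [0.455 0.308 0.245]
side label_flap 0.21 785 c [ 0.546 -0.176  0.142] n [-0.724  0.369  0.583] main [-0.677 -0.218 -0.703] sd [0.0369 0.0104 0.0052] min [ 0.497 -0.21   0.086] max [ 0.592 -0.152  0.188]
   edge mean [ 0.581 -0.169  0.185]
side cradle 0.74 2031 c [ 0.517 -0.181  0.031] n [-0.065 -0.853 -0.517] main [ 0.861  0.214 -0.462] sd [0.0468 0.0251 0.0193] min [ 0.446 -0.234  0.004] max [ 0.609 -0.121  0.107]
   rect ((529.1497192382812, -189.070556640625), (143.66940307617188, 98.16636657714844), 20.44384002685547) 0.01128845384158439
side scanner 0.9 808 c [ 0.546 -0.176  0.142] n [-0.726  0.367  0.581] main [-0.679 -0.252 -0.689] sd [0.0385 0.0104 0.0056] min [ 0.465 -0.221  0.059] max 
[... 1257 characters left out ...]
6586914062), 20.57736587524414) 0.012453569080125515
top scanner 0.94 2235 c [ 0.252 -0.264  0.038] n [0.105 0.204 0.973] main [-0.891  0.453  0.001] sd [0.0709 0.0145 0.0053] min [ 0.137 -0.339  0.006] max [ 0.371 -0.194  0.047]
top scanner 0.86 841 c [ 0.763 -0.384  0.027] n [ 0.145 -0.161 -0.976] main [-0.75  -0.661 -0.003] sd [0.0488 0.0092 0.0036] min [ 0.695 -0.449  0.006] max [ 0.835 -0.319  0.035]
top scanner 0.78 713 c [ 0.55  -0.183  0.15 ] n [ 0.696  0.006 -0.718] main [-0.699 -0.224 -0.679] sd [0.0394 0.0099 0.0054] min [ 0.497 -0.216  0.091] max [ 0.601 -0.156  0.189]
rim 2941 ((486.2300720214844, 216.93502807617188), (180.40228271484375, 193.48251342773438), 15.897326469421387)
```

View pics/crop_scan.png

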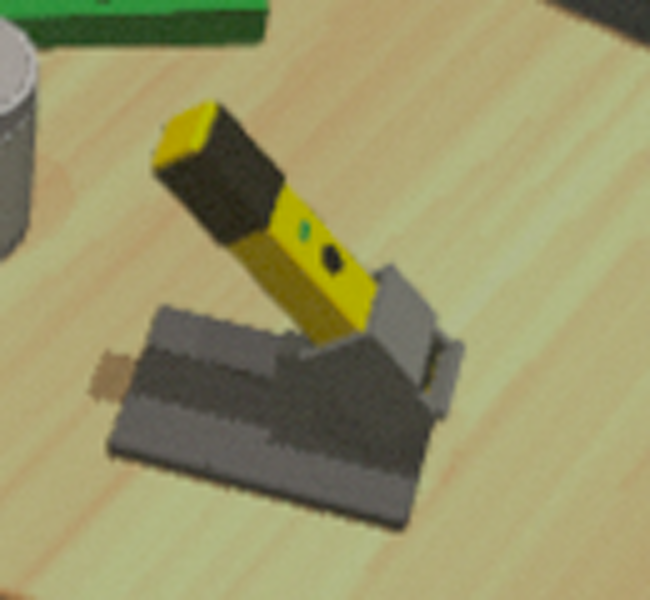

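The crop shows the small yellow scanner seated in the grey cradle with its tail up, as described. The fit puts the carton at about (0.486, 0.217) with yaw 15.75°, plain flap near 1.84 and label flap near 1.61. Next come the tool axes and the offsets to the first waypoint.

```bash
cat >> h.py <<'E'
YAW=np.deg2rad(15.75); C=np.array([.486,.217,0]); RC=R.from_euler('z',YAW).as_matrix()
def cw(p): return C+RC@(np.array(p)/1000)       # carton mm -> world
def wc(p): return RC.T@(np.array(p)-C)*1000
def tool():
    o=r.get_obs(); return o, R.from_rotvec(o["orientation"]).as_matrix()
def st():
    o,T=tool(); print("t",round(float(o["clock"]),2),"tcp",o["tcp_pos"].round(4),"carton mm",wc(o["tcp_pos"]).round(1),"F",o["contact_force"].round(1),"w",round(o["grip_width"]*1000,1)); print(T.round(3)); return o,T
def delta(pw):
    o,T=tool(); return (T.T@(np.array(pw)-o["tcp_pos"])*1000).round(1)
E
python3 - <<'E'
from h import *
o,T=st()
print("tool y heading",np.rad2deg(np.arctan2(T[1,1],T[0,1])))
for p in ([.35,-.45,.33],cw([0,-160,330]),cw([0,-160,172])): print(p,delta(p))
E
```

```text
t 1.4 tcp [ 0.1656 -0.6544  0.2314] carton mm [-544.9 -751.7  231.4] F [-0.2  0.6  0.1] w 85.0
[[ 0.     0.245 -0.969]
 [-0.    -0.969 -0.245]
 [-1.     0.    -0.   ]]
tool y heading -75.80470029226763
[0.35, -0.45, 0.33] [ -98.7 -152.9 -228.9]
[0.52943047 0.06300716 0.33      ] [ -98.7 -606.3 -528.7]
[0.52943047 0.06300716 0.172     ] [  59.3 -606.3 -528.7]
```

```bash
python3 -m pendant '[0,-50,0,0,0, 0,-50,0,0,0, 0,0,-25,-48,0, 0,0,-25,-48,0, 0,0,-25,-48,0, 0,0,-25,-48,0, 0,0,-25,-48,0, 0,0,-25,-48,0, 0,0,-25,-48,0, 0,0,-48,-21.5,0, 0,0,-48,-21.5,0, 0,0,-48,-21.5,0, 0,0,-48,-21.5,0, 0,0,-48,-21.5,0, 0,0,-48,-21.5,0, 0,0,-48,-21.5,0, 0,0,-48,-21.5,0, 0,0,-48,-21.5,0]' 40
python3 -m pendant '[0,0,0,0,-0.16, 0,0,0,0,-0.16, 0,0,0,0,-0.16, 0,0,0,0,-0.16, 0,0,0,0,-0.16, 0,0,0,0,-0.16, 0,0,0,0,-0.16, 0,0,0,0,-0.16, 0,0,0,0,-0.16, 0,0,0,0,-0.157]'
python3 -c "
from h import *
o,T=st(); print(o['joints'].round(2)); print(delta(cw([0,-160,172])))"
```

```text
clock: 3.65
tcp_pos: [0.5302, 0.0654, 0.3316]
orientation: [2.091, 0.259, -2.089]
contact_force: [1.3, -0.1, 0.2]
grip_width: 0.0006
clock: 4.9
tcp_pos: [0.53, 0.0638, 0.3314]
orientation: [1.001, 1.328, -1.001]
contact_force: [-0.4, -0.2, -0.2]
grip_width: -0.0001
t 4.9 tcp [0.53   0.0638 0.3314] carton mm [   0.8 -159.4  331.4] F [-0.4 -0.2 -0.2] w -0.1
[[ 0.     0.961  0.275]
 [-0.     0.275 -0.961]
 [-1.     0.     0.   ]]
[ 0.33  0.22 -0.66  1.73  0.14  1.24 -0.09]
[159.4  -0.8   0.6]
```

```bash
python3 -m pendant '[0,50,0,0,0, 0,50,0,0,0, 0,57,0,0,0, 0,0,0,-18,0, 0,0,0,-18,0, 0,0,0,-18,0, 0,2,0,-21,0, 0,6,0,-19,0, 0,11,0,-17,0, 0,16,0,-12,0, 0,18,0,-8,0, 0,13,0,-3,0, 0,4,0,0,0, 0,3,0,0,0]'
python3 -m pendant '[0,0,0,0,0]'
python3 - <<'E'
from h import *
st()
for n in("side",):
    im,d=viewer.grab_frame(n); cv2.imwrite(f"pics/{n}1.png",im[...,::-1])
E
```

```text
clock: 6.65
tcp_pos: [0.4937, 0.1933, 0.1032]
orientation: [1.005, 1.326, -1.006]
contact_force: [-12.0, -3.9, 37.5]
grip_width: -0.0002
clock: 6.78
tcp_pos: [0.4936, 0.1933, 0.1035]
orientation: [1.005, 1.325, -1.006]
contact_force: [-9.1, -1.6, 23.0]
grip_width: 0.0004
t 6.78 tcp [0.4936 0.1933 0.1035] carton mm [  0.9 -24.9 103.5] F [-9.1 -1.6 23. ] w 0.4
[[ 0.     0.963  0.27 ]
 [-0.001  0.27  -0.963]
 [-1.     0.     0.001]]
```

View pics/side1.png

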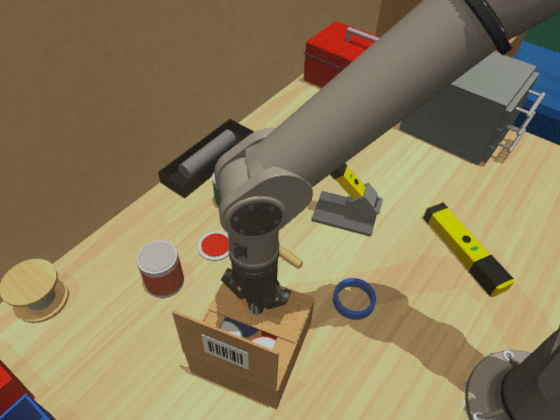

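The side view shows the plain flap flat under the fingers at about (255,300), with the label flap still upright. Next is the label flap.

```bash
python3 -m pendant '[0,-48,0,0,0, 0,-48,0,0,0, 0,-48,0,0,0, 0,-48,0,0,0, 0,0,0,-44,0, 0,0,0,-44,0, 0,0,0,-44,0, 0,0,0,-44,0, 0,43,0,0,0, 0,43,0,0,0, 0,0,0,20,0, 0,0,0,20,0, 0,2.5,0,27,0, 0,9.5,0,25,0, 0,15,0,21.5,0, 0,20.5,0,17,0, 0,24.5,0,11.5,0, 0,22,0,4.5,0, 0,3,0,0,0, 0,3,0,0,0]'
python3 -m pendant '[0,0,0,0,0, 0,0,0,0,0]'
python3 - <<'E'
from h import *
st()
E
```

```text
clock: 9.32
tcp_pos: [0.4864, 0.2207, 0.1086]
orientation: [1.005, 1.325, -1.006]
contact_force: [-6.1, -6.9, 23.8]
grip_width: 0.0004
clock: 9.57
tcp_pos: [0.4862, 0.2207, 0.1089]
orientation: [1.005, 1.324, -1.005]
contact_force: [-2.6, -5.2, 7.5]
grip_width: -0.0001
t 9.57 tcp [0.4862 0.2207 0.1089] carton mm [  1.2   3.5 108.9] F [-2.6 -5.2  7.5] w -0.1
[[ 0.001  0.963  0.27 ]
 [-0.002  0.27  -0.963]
 [-1.     0.001  0.002]]
```

```bash
python3 -m pendant '[0,-50,0,0,0, 0,-50,0,0,0, 20,-50,0,0,0.16, 40,0,0,40,0.16, 60,0,-10,40,0.16, 70,0,-20,40,0.165, 70,0,-20,40,0.165, 70,0,-20,40,0.165, 70,0,-30,30,0.17, 70,0,-40,20,0.17, 70,0,-40,20,0.17]' 60
python3 - <<'E'
from h import *
o,T=st(); print("heading y",np.rad2deg(np.arctan2(T[1,1],T[0,1])),o['joints'].round(2))
print(delta([.557,-.181,.13]))
for n in("side","top"):
    im,d=viewer.grab_frame(n); cv2.imwrite(f"pics/{n}2.png",im[...,::-1])
    for k in("red_tin","label_flap","plain_flap","scanner"): print(n,k,[(np.round(a["location"],3).tolist(),round(a["score"],2)) for a in nets.look_for(k,n)[:3]])
    w=cloud(n,d); print(n,"label flap z",[np.nanmedian(w[tuple(slice(int(q)-2,int(q)+3) for q in proj(n,cw(p))[::-1])][...,2]).round(3) for p in([0,20,109],[60,-30,109],[-60,-30,109],[0,75,109],[0,-70,104])])
E
```

```text
clock: 10.95
tcp_pos: [0.2581, 0.0921, 0.258]
orientation: [2.031, 0.362, -2.026]
contact_force: [0.2, -0.1, 0.9]
grip_width: 0.0698
t 10.95 tcp [0.2581 0.0921 0.258 ] carton mm [-253.2  -58.4  258. ] F [ 0.2 -0.1  0.9] w 69.8
[[ 0.002  0.347 -0.938]
 [-0.    -0.938 -0.347]
 [-1.     0.001 -0.002]]
heading y -69.72539632966044 [ 0.28 -0.28 -0.66  2.31 -0.19  1.07 -1.49]
[ 128.8  359.5 -185.4]
side red_tin [([0.718, 0.235, 0.099], 0.91)]
side label_flap [([0.472, 0.249, 0.105], 0.59)]
side plain_flap [([0.498, 0.153, 0.105], 0.93), ([0.73, -0.184, 0.094], 0.21)]
side scanner [([0.178, -0.222, 0.041], 0.82), ([0.75, -0.386, 0.03], 0.81), ([0.544, -0.174, 0.14], 0.66)]
side label flap z [np.float64(0.11), np.float64(0.108), np.float64(0.108), np.float64(0.108), np.float64(0.103)]
top red_tin [([0.726, 0.219, 0.099], 0.98), ([0.478, 0.243, 0.11], 0.39)]
top label_flap [([0.48, 0.244, 0.11], 0.56)]
top plain_flap [([0.501, 0.154, 0.104], 0.94)]
top scanner [([0.25, -0.264, 0.042], 0.8), ([0.761, -0.381, 0.028], 0.77), ([0.551, -0.184, 0.152], 0.72)]
top label flap z [np.float64(0.11), np.float64(0.108), np.float64(0.109), np.float64(0.109), np.float64(0.104)]
```

View pics/top2.png

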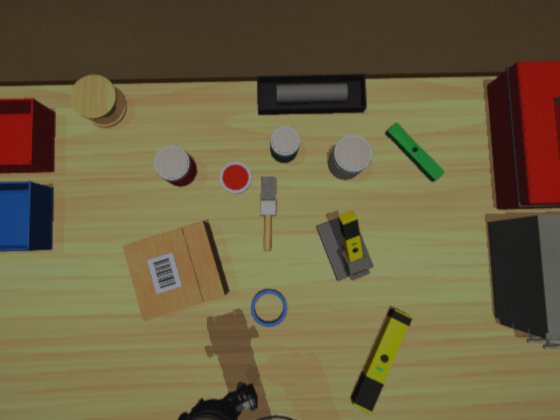

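The top view shows both flaps flat, with the label at (164,272) and the seam at (190,265). The cradle and scanner are unmoved at (350,240). Now a quick check of the scanner axis.

```bash
python3 - <<'E'
from h import *
yaw=np.deg2rad(20.5); h=np.array([np.cos(yaw),np.sin(yaw),0]); l=np.array([-h[1],h[0],0]); up=np.array([0,0,1.])
N=np.array([.530,-.191,0])-.07*h+.05*up; z=(h+up)/2**.5; u=(up-h)/2**.5
for n in("side","top"):
    im,d=viewer.grab_frame(n); w=cloud(n,d)
    for a in nets.silhouettes("scanner",n):
        p=w[cv2.erode(a["mask"].astype(np.uint8),np.ones((3,3)))>0]; p=p[~np.isnan(p[:,0])]
        if np.linalg.norm(np.median(p,0)-[.55,-.18,.15])>.06: continue
        q=np.c_[(p-N)@u,(p-N)@l,(p-N)@z]*1000
        for lo in range(60,200,20):
            s=q[(q[:,2]>=lo)&(q[:,2]<lo+20)]
            if len(s)>8: print(n,lo,len(s),"u 10/50/90",np.percentile(s[:,0],[10,50,90]).round(1),"l 3/50/97",np.percentile(s[:,1],[3,50,97]).round(1))
        print("zmax",np.percentile(q[:,2],[95,99,100]).round(1))
E
```

```text
side 60 97 u 10/50/90 [-11.1   5.    7.8] l 3/50/97 [-7.8 14.9 19.2]
side 80 114 u 10/50/90 [-11.1   5.    9.2] l 3/50/97 [-7.8 13.8 18. ]
side 100 114 u 10/50/90 [-10.6   4.8   8. ] l 3/50/97 [-7.8 14.3 18.1]
side 120 122 u 10/50/90 [-11.5   5.4   8. ] l 3/50/97 [-10.8  13.6  17.6]
side 140 139 u 10/50/90 [-13.4   4.8   7.8] l 3/50/97 [-11.4  13.9  17.4]
side 160 139 u 10/50/90 [-14.    5.4   8. ] l 3/50/97 [-11.2  13.7  17.7]
side 180 85 u 10/50/90 [-12.3  -0.6   7.4] l 3/50/97 [-9.9  7.3 16.3]
zmax [185.  186.4 186.9]
top 60 82 u 10/50/90 [6.4 8.4 9.9] l 3/50/97 [-15.1   1.2  14.5]
top 80 91 u 10/50/90 [ 5.6  8.7 10.4] l 3/50/97 [-14.9   1.   14.1]
top 100 87 u 10/50/90 [6.7 8.2 9.8] l 3/50/97 [-15.7   0.6  13.9]
top 120 92 u 10/50/90 [6.6 8.5 9.9] l 3/50/97 [-16.   -0.1  13.7]
top 140 102 u 10/50/90 [ 6.5  8.7 10.4] l 3/50/97 [-17.5  -1.   13.7]
top 160 112 u 10/50/90 [ 5.3  8.3 10. ] l 3/50/97 [-17.9  -0.2  13.6]
top 180 139 u 10/50/90 [-11.1  -0.1   8.7] l 3/50/97 [-16.4  -1.8  12.4]
zmax [186.1 187.3 188.2]
```

```bash
python3 -m pendant '[70,0,45,-25,0, 70,0,45,-25,0, 70,0,45,-25,0, 70,0,45,-25,0, 70,0,45,-25,0, 70,0,45,-25,0, 70,0,45,-25,0, 70,0,45,-25,0, 70,0,0,0,0, 70,20,0,0,0]' 60
python3 - <<'E'
from h import *
o,T=st(); print("heading y",np.rad2deg(np.arctan2(T[1,1],T[0,1])),o['joints'].round(2))
print(delta([.570,-.176,.132]))
E
```

```text
clock: 12.9
tcp_pos: [0.574, -0.1751, 0.2377]
orientation: [2.027, 0.368, -2.024]
contact_force: [-0.6, 0.0, -0.6]
grip_width: 0.07
t 12.9 tcp [ 0.574  -0.1751  0.2377] carton mm [ -21.7 -401.3  237.7] F [-0.6  0.  -0.6] w 70.0
[[ 0.002  0.352 -0.936]
 [ 0.    -0.936 -0.352]
 [-1.     0.001 -0.002]]
heading y -69.40325537676844 [ 0.47  0.37 -0.36  1.72  0.15  1.08 -1.15]
[105.7  -0.6   4.3]
```

```bash
python3 -m pendant '[70,36,0,4,0, 70,36,0,0,0, 70,34,0,0,0, 30,0,0,0,0, 20,0,0,0,0, 20,0,0,0,0, 20,0,0,0,0]' 60
python3 - <<'E'
from h import *
st()
im,d=viewer.grab_frame("side"); cv2.imwrite("pics/side3.png",cv2.resize(im[100:260,260:430,::-1],None,fx=3.5,fy=3.5,interpolation=cv2.INTER_CUBIC))
E
```

```text
clock: 13.78
tcp_pos: [0.5701, -0.1766, 0.1327]
orientation: [2.027, 0.367, -2.023]
contact_force: [-0.3, 0.4, 3.9]
grip_width: 0.0334
t 13.78 tcp [ 0.5701 -0.1766  0.1327] carton mm [ -25.9 -401.7  132.7] F [-0.3  0.4  3.9] w 33.4
[[ 0.002  0.352 -0.936]
 [-0.001 -0.936 -0.352]
 [-1.     0.001 -0.002]]
```

View pics/side3.png

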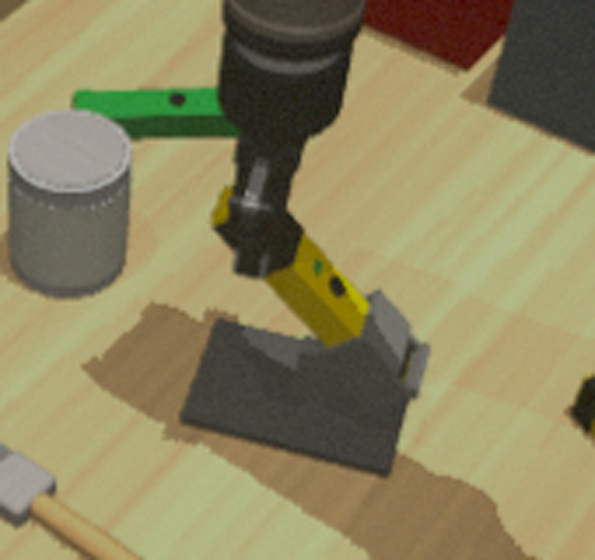

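The crop shows the scanner gripped near its tail, with the fingers clear of the cradle. Now I pull it out along its axis.

```bash
python3 -m pendant '[20,-7,0,-7,0, 20,-10,0,-10,0, 20,-10,0,-10,0, 20,-10,0,-10,0, 20,-14,0,-14,0, 20,-14,0,-14,0, 20,-20,0,-20,0, 20,-20,0,-20,0, 20,-20,0,0,0, 20,0,0,0,0]' 60
cat >> h.py <<'E'
def scan(n="top",tag=None,rad=.2):
    """scanner axis from yellow/mask points near the tool"""
    o,T=tool(); im,d=viewer.grab_frame(n); w=cloud(n,d)
    if tag: cv2.imwrite(f"pics/{tag}.png",im[...,::-1])
    hsv=cv2.cvtColor(im,cv2.COLOR_RGB2HSV)
    m=(hsv[...,0]>20)&(hsv[...,0]<35)&(hsv[...,1]>190)
    g=o["tcp_pos"]; m&=(np.linalg.norm(w-g,axis=-1)<rad)&(w[...,2]>.03)
    p=w[m]
    if len(p)<15: print(n,"few",len(p)); return
    c=p.mean(0); v=np.linalg.svd(p-c,full_matrices=False)[2][0]; v*=np.sign(v[2])
    print(n,len(p),"c",c.round(3),"axis",v.round(3),"tilt",np.rad2deg(np.arccos(v[2])).round(1),"zmin",np.percentile(p[:,2],2).round(3))
E
python3 - <<'E'
from h import *
st(); scan("side","side4"); scan("top")
E
```

```text
clock: 15.08
tcp_pos: [0.6687, -0.1396, 0.2585]
orientation: [2.028, 0.367, -2.021]
contact_force: [0.1, 0.1, -1.4]
grip_width: 0.0334
t 15.07 tcp [ 0.6687 -0.1396  0.2585] carton mm [  79.1 -392.8  258.5] F [ 0.1  0.1 -1.4] w 33.4
[[ 0.004  0.352 -0.936]
 [-0.001 -0.936 -0.352]
 [-1.     0.002 -0.003]]
side 807 c [ 0.611 -0.151  0.232] axis [0.61  0.272 0.744] tilt 41.9 zmin 0.192
top 665 c [ 0.607 -0.16   0.233] axis [0.654 0.262 0.71 ] tilt 44.8 zmin 0.194
```

View pics/side4.png

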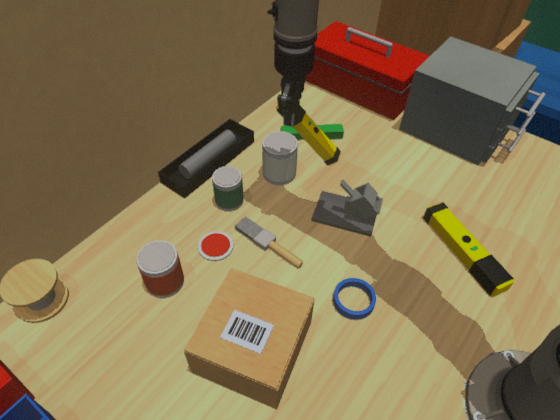

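Scanner is out of the cradle at about 45°, nose at side (332,158). I'll ease the grip to 20 N and see whether gravity swings it.

```bash
python3 -m pendant '[20,0,0,0,0, 20,0,0,0,0, 20,0,0,0,0]' 20
python3 - <<'E'
from h import *
scan("side"); scan("top")
E
```

```text
clock: 15.55
tcp_pos: [0.6674, -0.1397, 0.2559]
orientation: [2.025, 0.368, -2.026]
contact_force: [0.3, -0.0, -1.8]
grip_width: 0.0334
side 809 c [ 0.61  -0.151  0.229] axis [0.652 0.277 0.705] tilt 45.1 zmin 0.188
top 671 c [ 0.607 -0.16   0.232] axis [0.658 0.265 0.705] tilt 45.2 zmin 0.194
```

Gravity does not swing it. I'll pivot it against the fixed carton's +x wall instead, which also squares it upright.

```bash
python3 -m pendant '[20,0,0,0,0.085, 20,0,-43,-19.5,0, 20,0,-43,-19.5,0, 20,0,-43,-19.5,0, 20,0,-43,-19.5,0, 20,0,-43,-19.5,0, 20,0,-43,-19.5,0, 20,0,-43,-19.5,0, 20,0,-43,-19.5,0, 20,0,0,0,0, 20,0,0,0,0]' 30
python3 - <<'E'
from h import *
o,T=st(); print(np.rad2deg(np.arctan2(-T[1,2],-T[0,2])),o['joints'].round(2)); scan("side"); scan("top"); print(delta(cw([235,-50,138])))
E
```

```text
clock: 17.02
tcp_pos: [0.7245, 0.2333, 0.2559]
orientation: [2.073, 0.286, -2.074]
contact_force: [0.8, -0.2, -2.4]
grip_width: 0.0337
t 17.02 tcp [0.7245 0.2333 0.2559] carton mm [234.  -49.1 255.9] F [ 0.8 -0.2 -2.4] w 33.7
[[-0.     0.271 -0.962]
 [-0.001 -0.962 -0.271]
 [-1.     0.001  0.001]]
15.744922129622728 [-0.17  0.64 -0.37  1.26  0.23  1.29 -1.84]
side 1235 c [0.664 0.222 0.231] axis [0.662 0.185 0.726] tilt 43.4 zmin 0.191
top 325 c [0.672 0.203 0.237] axis [0.671 0.214 0.71 ] tilt 44.7 zmin 0.196
[118.3  -1.   -1. ]
```

```bash
python3 -m pendant '[20,0,-50,0,0, 20,0,-51,0,0, 20,0,0,0,0, 20,40,0,0,0, 20,40,0,0,0, 20,38,0,0,0, 20,0,0,8,0, 20,0,0,8,0, 20,0,0,7,0, 20,0,0,0,0]' 30
python3 - <<'E'
from h import *
o,T=st(); scan("side","side5"); scan("top")
E
```

```text
clock: 18.38
tcp_pos: [0.675, 0.3251, 0.1403]
orientation: [2.077, 0.288, -2.072]
contact_force: [0.5, -0.2, -1.2]
grip_width: 0.0335
t 18.38 tcp [0.675  0.3251 0.1403] carton mm [211.3  52.7 140.3] F [ 0.5 -0.2 -1.2] w 33.5
[[ 0.002  0.272 -0.962]
 [ 0.001 -0.962 -0.272]
 [-1.    -0.    -0.002]]
side 1122 c [0.614 0.313 0.116] axis [0.679 0.194 0.708] tilt 45.0 zmin 0.078
top 653 c [0.616 0.303 0.116] axis [0.685 0.18  0.706] tilt 45.1 zmin 0.077
```

View pics/side5.png

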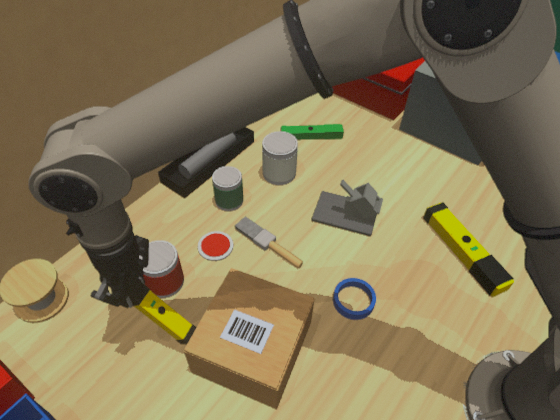

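The side view shows the scanner's nose at (190,335), beside the carton's +x wall, with the red tin clear. Now the pivot.

```bash
python3 -m pendant '[20,0,0,6,0, 20,-8,0,9.5,0, 20,-8,0,9.5,0, 20,-8,0,9.5,0, 20,-5,0,11.3,0, 20,-5,0,11.3,0, 20,-5,0,11.3,0, 20,0,0,0,0]' 30
python3 - <<'E'
from h import *
o,T=st(); scan("side"); scan("top")
E
```

```text
clock: 19.48
tcp_pos: [0.609, 0.3062, 0.1789]
orientation: [2.076, 0.287, -2.072]
contact_force: [2.9, 1.5, -0.2]
grip_width: 0.0334
t 19.48 tcp [0.609  0.3062 0.1789] carton mm [142.6  52.5 178.9] F [ 2.9  1.5 -0.2] w 33.4
[[ 0.002  0.272 -0.962]
 [ 0.    -0.962 -0.272]
 [-1.     0.    -0.002]]
side 817 c [0.581 0.304 0.135] axis [0.273 0.033 0.962] tilt 15.9 zmin 0.084
top 387 c [0.583 0.29  0.13 ] axis [0.269 0.075 0.96 ] tilt 16.2 zmin 0.079
```

Works exactly as planned (16° tilt left). Finish the pivot.

```bash
python3 -m pendant '[20,-1.7,0,12.7,0, 20,-1.7,0,12.7,0, 20,-1.6,0,12.7,0, 20,0,0,2,0, 20,0,0,1,0, 20,0,0,0,0, 20,0,0,0,0]' 30
python3 - <<'E'
from h import *
o,T=st(); scan("side"); scan("top")
E
```

```text
clock: 20.45
tcp_pos: [0.5699, 0.295, 0.1822]
orientation: [2.075, 0.286, -2.074]
contact_force: [4.9, 1.1, 0.3]
grip_width: 0.0335
t 20.45 tcp [0.5699 0.295  0.1822] carton mm [101.9  52.3 182.2] F [4.9 1.1 0.3] w 33.5
[[ 0.     0.271 -0.963]
 [-0.    -0.963 -0.271]
 [-1.     0.    -0.   ]]
side 503 c [0.564 0.301 0.144] axis [-0.015 -0.138  0.99 ] tilt 8.0 zmin 0.08
top 118 c [0.57  0.279 0.121] axis [-0.135  0.043  0.99 ] tilt 8.2 zmin 0.078
```

```bash
python3 -m pendant '[20,0,0,0,0, 20,0,0,-10,0, 20,0,0,-15,0, 20,-30,0,-5,0, 20,-40,0,0,0, 20,-40,0,0,0, 20,-23,0,0,0, 20,0,0,0,0, 20,0,0,0,0]' 60
cat >> h.py <<'E'
def faces(tag=None):
    o,T=tool()
    for n in("side","top"):
        im,d=viewer.grab_frame(n); w=cloud(n,d)
        if tag: cv2.imwrite(f"pics/{tag}_{n}.png",im[...,::-1])
        m=None
        for a in nets.silhouettes("scanner",n):
            p=w[a["mask"]]; p=p[~np.isnan(p[:,0])]
            if np.linalg.norm((np.median(p,0)-o["tcp_pos"])[:2])<.06: m=a["mask"]; print(n,"score",round(a["score"],2)); break
        if m is None: print(n,"none"); continue
        p=p[(np.linalg.norm((p-o["tcp_pos"])[:,:2],axis=1)<.06)&(p[:,2]<o["tcp_pos"][2]-.01)]
        q=(p-o["tcp_pos"])@T[:,[2,1]]*1000   # tool z,y offsets
        print(" zrange",np.percentile(p[:,2],[0,1,2,98]).round(4))
        rng=np.random.default_rng(0)
        for k in range(2):
            best=None
            for _ in range(300):
                s=p[rng.choice(len(p),3,False)]; nn=np.cross(s[1]-s[0],s[2]-s[0]); L=np.linalg.norm(nn)
                if L<1e-5: continue
                i=abs((p-s[0])@(nn/L))<.0025
                if best is None or i.sum()>best.sum(): best=i
            c=p[best].mean(0); nn=np.linalg.svd(p[best]-c)[2][2]; nn*=np.sign(nn@(-T[:,2]) if abs(nn@T[:,2])>.7 else nn@T[:,1])
            z=p[best][:,2]
            print("  plane",best.sum(),"n.h",round(-nn@T[:,2],3),"n.toolY",round(nn@T[:,1],3),"n.up",round(nn[2],3),"span",np.ptp(z).round(3),"centre offset (h,toolY) mm",(-(c-o["tcp_pos"])@T[:,2]*1000).round(1),((c-o["tcp_pos"])@T[:,1]*1000).round(1))
            p=p[~best]
            if len(p)<60: break
E
python3 - <<'E'
from h import *
st(); faces("f1")
E
```

```text
clock: 21.68
tcp_pos: [0.5973, 0.3027, 0.313]
orientation: [2.069, 0.285, -2.078]
contact_force: [-0.8, 0.4, -2.9]
grip_width: 0.0333
t 21.68 tcp [0.5973 0.3027 0.313 ] carton mm [130.4  52.3 313. ] F [-0.8  0.4 -2.9] w 33.3
[[-0.004  0.272 -0.962]
 [-0.002 -0.962 -0.272]
 [-1.     0.001  0.004]]
side score 0.65
 zrange [0.1879 0.1918 0.1936 0.3002]
  plane 679 n.h 0.999 n.toolY 0.037 n.up -0.032 span 0.115 centre offset (h,toolY) mm -10.7 -2.5
  plane 355 n.h 0.003 n.toolY 1.0 n.up 0.001 span 0.112 centre offset (h,toolY) mm 3.8 -16.8
top none
```

```bash
python3 -c "
import cv2
from h import *
o,T=tool(); u,v=map(int,proj('side',o['tcp_pos']-[0,0,.06])); im=cv2.imread('pics/f1_side.png')
cv2.imwrite('pics/f1c.png',cv2.resize(im[max(v-80,0):v+80,max(u-80,0):u+80],None,fx=3.6,fy=3.6,interpolation=cv2.INTER_CUBIC))"
```

```text
(no output)
```

View pics/f1c.png

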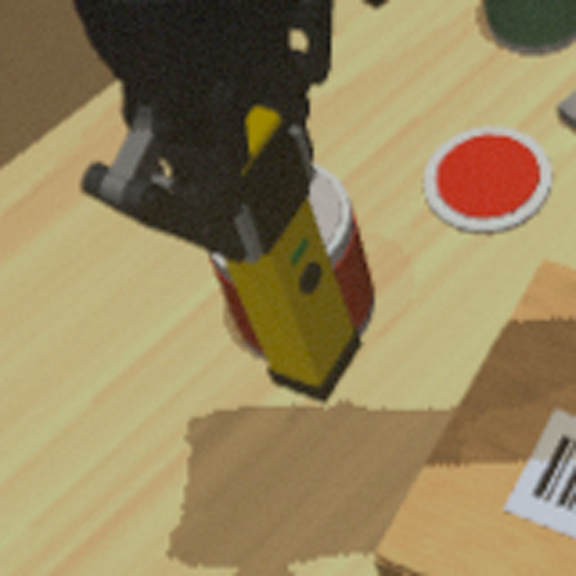

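The crop shows the scanner nearly upright and clear of everything. The plane fit gives about 1.8° of remaining tilt and the axis 3–5 mm beyond the TCP. One more, deeper press against the wall should remove it.

```bash
python3 -m pendant '[20,45,0,0,0, 20,45,0,0,0, 20,41,0,0,0, 20,0,0,12,0, 20,0,0,10,0, 20,0,0,5,0, 20,0,0,3,0, 20,0,0,2,0, 20,0,0,1,0, 20,0,0,0,0]' 30
python3 -c "
from h import *
st()"
```

```text
clock: 23.12
tcp_pos: [0.569, 0.2951, 0.1859]
orientation: [2.081, 0.288, -2.07]
contact_force: [4.7, 1.2, 0.5]
grip_width: 0.0338
t 23.12 tcp [0.569  0.2951 0.1859] carton mm [101.1  52.7 185.9] F [4.7 1.2 0.5] w 33.8
[[ 0.005  0.271 -0.963]
 [ 0.003 -0.963 -0.271]
 [-1.    -0.001 -0.006]]
```

```bash
python3 -m pendant '[20,0,0,2,0, 20,0,0,2,0, 20,0,0,0,0, 20,0,0,0,0, 20,0,0,0,0, 20,0,0,0,0]' 25
python3 -c "
from h import *
st(); faces()"
```

```text
clock: 23.88
tcp_pos: [0.5649, 0.2939, 0.1857]
orientation: [2.08, 0.288, -2.07]
contact_force: [5.3, 1.8, 2.1]
grip_width: 0.0332
t 23.88 tcp [0.5649 0.2939 0.1857] carton mm [ 96.9  52.6 185.7] F [5.3 1.8 2.1] w 33.2
[[ 0.004  0.271 -0.963]
 [ 0.002 -0.963 -0.271]
 [-1.    -0.001 -0.005]]
side score 0.69
 zrange [-0.0027  0.0649  0.0688  0.1725]
  plane 302 n.h 0.054 n.toolY 0.999 n.up -0.002 span 0.114 centre offset (h,toolY) mm 4.6 -16.6
  plane 204 n.h 1.0 n.toolY -0.014 n.up 0.019 span 0.073 centre offset (h,toolY) mm -7.7 0.7
top score 0.71
 zrange [0.0624 0.065  0.0685 0.1723]
  plane 94 n.h -0.041 n.toolY 0.999 n.up 0.009 span 0.113 centre offset (h,toolY) mm 2.5 19.1
```

```bash
python3 -m pendant '[20,0,0,-15,0, 20,0,0,-15,0, 20,-30,0,-5,0, 20,-35,0,0,0, 20,-35,0,0,0, 20,-28,0,0,0, 20,0,0,0,0, 20,0,0,0,0, 20,0,0,0,0]' 60
python3 -c "
from h import *
st(); faces(); faces()"
```

```text
clock: 25.2
tcp_pos: [0.5957, 0.3021, 0.3101]
orientation: [2.07, 0.285, -2.077]
contact_force: [0.3, -0.2, -2.2]
grip_width: 0.0334
t 25.2 tcp [0.5957 0.3021 0.3101] carton mm [128.7  52.1 310.1] F [ 0.3 -0.2 -2.2] w 33.4
[[-0.003  0.271 -0.962]
 [-0.002 -0.962 -0.271]
 [-1.     0.001  0.004]]
side score 0.9
 zrange [0.1879 0.191  0.1925 0.2975]
  plane 607 n.h 0.999 n.toolY 0.041 n.up 0.002 span 0.112 centre offset (h,toolY) mm -8.0 -3.1
  plane 338 n.h -0.003 n.toolY 1.0 n.up 0.0 span 0.108 centre offset (h,toolY) mm 5.9 -16.8
top score 0.67
 zrange [-0.0012  0.1897  0.1924  0.2966]
  plane 227 n.h -0.055 n.toolY 0.998 n.up 0.002 span 0.112 centre offset (h,toolY) mm 3.2 18.7
  plane 131 n.h 1.0 n.toolY -0.005 n.up 0.004 span 0.1 centre offset (h,toolY) mm -8.1 2.1
side score 0.9
 zrange [0.1875 0.1892 0.1907 0.2988]
  plane 639 n.h 0.999 n.toolY 0.035 n.up 0.004 span 0.113 centre offset (h,toolY) mm -8.0 -2.7
  plane 375 n.h -0.008 n.toolY 1.0 n.up -0.0 span 0.114 centre offset (h,toolY) mm 6.5 -16.9
top score 0.75
 zrange [-0.0033 -0.0015 -0.0006  0.2989]
  plane 222 n.h -0.05 n.toolY 0.999 n.up 0.008 span 0.113 centre offset (h,toolY) mm 2.6 18.8
  plane 153 n.h 1.0 n.toolY 0.011 n.up 0.006 span 0.112 centre offset (h,toolY) mm -8.3 1.3
```

Tilt is now about 0.2° and the window height is about right. Next I move over the label centre.

```bash
python3 -m pendant '[20,0,7,30,0, 20,0,7,30,0, 20,0,7,30,0, 20,0,5,20,0, 20,0,3,15,0, 20,0,2,10,0, 20,0,0,0,0, 20,0,0,0,0]' 60
python3 - <<'E'
from h import *
o,T=st(); faces("fin")
for n in("side","top"):
    for k in("label_centre","scanner","red_tin","white_tin","tape_roll","brush"):
        print(n,k,[(np.round(a["location"],3).tolist(),round(a["score"],2)) for a in nets.look_for(k,n)[:2]])
print("target",cw([0,20,109]))
E
```

```text
clock: 26.6
tcp_pos: [0.4754, 0.2365, 0.3123]
orientation: [2.075, 0.287, -2.074]
contact_force: [0.4, 0.9, -1.7]
grip_width: 0.0335
t 26.6 tcp [0.4754 0.2365 0.3123] carton mm [ -4.9  21.6 312.3] F [ 0.4  0.9 -1.7] w 33.5
[[ 0.     0.271 -0.962]
 [ 0.    -0.962 -0.271]
 [-1.    -0.    -0.   ]]
side score 0.56
 zrange [0.1884 0.1924 0.1935 0.2984]
  plane 566 n.h 0.061 n.toolY 0.998 n.up -0.003 span 0.113 centre offset (h,toolY) mm 4.1 -16.4
  plane 270 n.h 1.0 n.toolY 0.011 n.up 0.008 span 0.109 centre offset (h,toolY) mm -8.1 0.4
top score 0.48
 zrange [0.1919 0.1924 0.193  0.2321]
  plane 83 n.h -0.012 n.toolY 1.0 n.up 0.012 span 0.044 centre offset (h,toolY) mm 5.9 19.2
side label_centre [([0.47, 0.259, 0.108], 0.91), ([0.462, 0.251, 0.109], 0.44)]
side scanner [([0.239, -0.25, 0.041], 0.9), ([0.468, 0.252, 0.265], 0.65)]
side red_tin [([0.717, 0.234, 0.099], 0.93)]
side white_tin [([0.72, -0.189, 0.097], 0.85)]
side tape_roll [([0.595, 0.007, 0.018], 0.68), ([0.377, 0.01, 0.024], 0.63)]
side brush [([0.596, 0.007, 0.014], 0.82)]
top label_centre [([0.477, 0.234, 0.103], 0.62)]
top scanner [([0.25, -0.263, 0.041], 0.87), ([0.761, -0.38, 0.029], 0.82)]
top red_tin [([0.725, 0.216, 0.1], 0.98), ([0.501, 0.154, 0.102], 0.61)]
top white_tin [([0.736, -0.198, 0.112], 0.89), ([0.378, 0.005, 0.024], 0.46)]
top tape_roll [([0.376, 0.004, 0.021], 0.72)]
top brush [([0.637, 0.001, 0.018], 0.86)]
target [0.48057119 0.2362491  0.109     ]
```

View pics/fin_side.png

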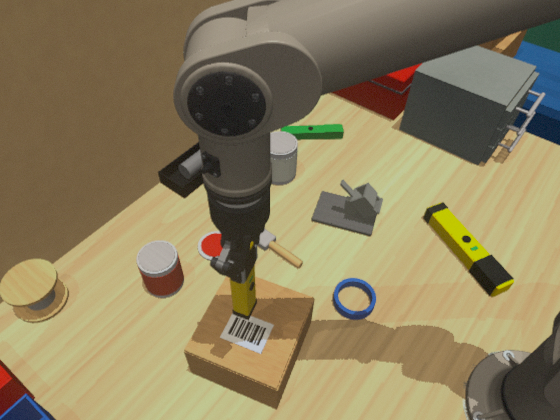

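The side view shows the scanner upright over the label at (245,320), touching only the gripper. Before handing in, I'll check my label centre against the earlier unobstructed pictures.

```bash
python3 - <<'E'
from h import *
for n,f in(("side","side4"),("top","top2")):
    im=cv2.imread(f"pics/{f}.png"); u,v=proj(n,cw([0,20,109])); hs=cv2.cvtColor(im,cv2.COLOR_BGR2HSV)
    m=np.zeros((420,560),np.uint8); m[int(v)-35:int(v)+35,int(u)-35:int(u)+35]=1
    m&=((hs[...,1]<70)&(hs[...,2]>90)).astype(np.uint8)
    m=cv2.morphologyEx(m,cv2.MORPH_OPEN,np.ones((2,2))); ys,xs=np.nonzero(m)
    print(n,"pred",round(u,1),round(v,1),"white rect",cv2.minAreaRect(np.c_[xs,ys].astype(np.float32)))
st()
E
```

```text
side pred 247.3 329.7 white rect ((247.4676513671875, 331.57940673828125), (45.68722152709961, 32.5504264831543), 22.166345596313477)
top pred 164.4 272.3 white rect ((165.05731201171875, 273.706298828125), (36.399566650390625, 27.35320472717285), 74.47589111328125)
t 27.4 tcp [0.475  0.2362 0.3123] carton mm [ -5.4  21.5 312.3] F [-0.8  0.2 -1.5] w 33.3
[[ 0.     0.271 -0.962]
 [-0.    -0.962 -0.271]
 [-1.     0.    -0.   ]]
```

Predicted and seen label centres agree to within about 2 px (3–4 mm). Handing in.

```bash
python3 -c "
from h import *
r.hand_in(); st()"
```

```text
the job is handed in; nothing more can be done
the job is handed in; nothing more can be done
```

I folded the plain flap flat, then the labelled flap over it. I drew the small yellow scanner out of its cradle and handed the job in with it held upright over the label, about 27 s into the 61 s.

The tool cannot tilt and gravity did not swing the scanner at a 20 N grip. I therefore pivoted it upright by pressing its nose lightly (about 5 N) against the fixed carton's side wall. The first press left about 1.8° of tilt, so I pressed a second time.

Last checks before hand-in:
- **Flaps:** flap heights measured 103–104 mm (plain) and 108–110 mm (labelled), matching flat. This was checked after folding, before the scanner was drawn out; both still looked flat in the last picture.
- **Tilt:** about 0.5° from vertical by the side camera (scanner's flat faces). The top camera's partly hidden fit gave about 0.7°.
- **Window:** about 80 mm above the label and within a few mm of its middle. The label centre I used matched the pictures to about 2 px (3–4 mm).
- **Grip:** 33.3 mm opening at 60 N, with no sign of outside contact in the force reading.
- **Other things on the bench:** the red and white tins, tape roll and brush showed where they had been. The side camera's tape reading was poor: its best guess fell on the brush, though its second agreed with the top view. I did not re-measure the green tin or the lid, but nothing was moved near the green tin, and the lid looked unmoved.

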